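Square the card holder into the scanner's home corner and close the lid

ROBOT

A 6-joint arm with a two-finger parallel gripper is mounted at the origin on the work surface. World frame = base frame: x ahead of the robot, y to its left, z up, the work surface at z = 0. Lengths are in m, angles in rad, forces in N, time in s.
With the tool pointing down it reaches from about 0.325 to 0.775 m from the base axis. Payload 5.5 kg.
Tool frame: the origin (TCP) lies at the centre of the arm's flange, where the gripper is bolted on; the fingertips stand 173 mm ahead of it and the grasp point (between the pads) lies 155 mm ahead of it; z points along the fingers, x is the direction in which the jaws open and shut, and the axes are right-handed (so a half turn about z gives the same grasp; the last joint's range is limited). The gripper opens to 85 mm and grips with 20 to 120 N. Pads are 22 mm wide; open, the fingers measure 114 mm over their backs; the gripper's body (76 mm by 85 mm) begins 54 mm behind the grasp point. The pads swing forward as they close: fully open they stand 13 mm farther back than shut.
Start: joints at [1.251, 0.091, 1.231, -0, 1.82, -0.057], TCP at [0.156, 0.579, 0.405] pointing down, gripper open.
Joint ranges: [-2.87, 2.87], [-0.86, 2.18], [0.17, 2.46], [-1.51, 4.65], [0.06, 2.69], [-2.65, 2.65]. Speed limits (rad/s): [2.57, 2.57, 3.01, 3.14, 3.14, 3.14].

INTERFACE

Orientations are given as a unit quaternion [x, y, z, w].
In Python, from workcell import arm, optics gives the robot as it stands.
- The arm moves only by the shell command python3 -m creep 'ROWS' [FORCE]. ROWS is JSON, a list of rows, each a list of 5 numbers: the shift along the tool's x, y, z in m, then the turn about the tool's z in degrees, then the finger opening in m, from 0 to 0.0854. In form: [[tx, ty, tz, yaw, gripper], ...]. A call has exactly 8 rows; each row shifts and turns the pose as measured when the row begins, along the tool's axes as they then stand; what a row does not reach is not made up. A row lasts 1/8 s, in which the tool goes at most 62.5 mm and 10.7 degrees, less where a joint would pass 70% of its speed; a pose out of reach is approached as far as the arm can. A call is refused whole if a number of a shift passes 0.0625 or a number of a turn 10.7, either way. A call with a gripper value outside its range is refused whole. The fingers move at their own pace and stop on an object; FORCE is the grip in N (left out, the last holds). Time passes only in rows, so rows that do not move let the fingers close, or fill a call up. It gives the time, the measured TCP pose, the force and the opening at its end, in the units of the state.
- arm.get_state(): the state, without advancing time (a new reading comes with each control period).
- optics.snapshot(name): name is "scene" or "top" or "wrist"; returns the picture (400x640x3 uint8, blue, green, red); there is no depth.
- optics.calibration(name): a dict with "vfov" (degrees; the focal length in pixels is half the picture's height over the tangent of half this angle, whatever the lens; pixels are square), "cx", "cy" (the principal point, pixels), "R" (3x3) and "t" (3): a world point X has camera coordinates R X + t; the wrist camera has in their place "T_tool_cam" (4x4, takes a point from camera to tool coordinates, whose origin is the TCP and whose axes are the tool frame's). Camera axes: x right, y down, z forward; pixel columns grow to the right and rows downward; lengths in m; the calibration is good to about 2 mm. A picture is of the moment at which its call begins: read the wrist's pose just before it. calibration takes no time and is no camera call.
- arm.finish_job(): hands the job in, once; it reports no verdict.
The state is a dict: "clock": time; "q": joint angles; "joint_vel": joint speeds; "joint_torque": joint torques, N m; "tool_pos": TCP position; "tool_rot": TCP orientation; "force": force on the tool from outside, world axes, zero at the start; "torque": the same for the moment, N m; "grip_width": finger opening in m.
Only numpy, scipy, OpenCV 4.12 (cv2) and the standard library are available. Lean on these libraries where they do the work, as an engineer would, in place of code of your own. Each camera call takes 0.05 s, during which the arm holds its last target.

TASK

The two-card holder lies askew on the open scanner's glass, too wide to grip: press gently on top of it with the fingertips and drag it back across the glass, flat all the way, until it sits square and tight against both rims in the home corner (the near right corner, the one with the arrow). Then let go and close the scanner lid gently, all the way down. Do not touch the glass itself, do not press hard on the holder or the lid (keep the force under 15 N), and leave the other things on the desk where they are.

Things in the scene. Friction and masses are not known exactly. Their poses are not given: they have to be found in the camera images.
- scanner: Small flatbed scanner, 210 (x) x 280 (y) x 42 mm, fixed on a thick register book that lifts it 6 to 20 mm off the desk. Origin: centre of its underside. x points to its rear (away from the side facing the robot), y to its left, z up. The sunk glass reaches from x -85 to +80 and y -120 to +105 mm, at z 38; the flat rim around it is at z 42, so its inner edges are stops 4 mm high.
- glass: The scanner's glass, 165 x 225 mm, rigid; its upper face is at z +38 mm of this frame, which is the scanner's own (origin at the scanner's underside). The home corner, marked by an arrow on the rim, is at x -85, y -120 mm: front right. The robot must not touch the glass.
- holder: Flat dark metal plate, two white cards let into it, 105 (x) x 130 (y) x 6 mm, about 0.42 kg, loose on the glass; origin: centre of its underside; z up. Its rubbery flat top grips fingertips (friction about 0.8), its smooth underside slides on the glass (about 0.4). Starts 20-45 mm behind, 25-75 mm left of home, turned up to 0.15 rad. Home: origin at x -32.5, y -55, z +38 mm in the scanner frame, not turned.
- lid (a joint): Angle of the scanner lid, rad: 0 closed (level on the rim), about 1.6 to 1.8 open (upright, leaning a little to the left). Hinge axis: parallel to the scanner's x, at y +128, z +46 mm in its frame (left side). The lid is a flat panel 210 mm wide, its outer face 18 mm from the axis plane, its free edge 268 mm from the axis. It stays at any angle; some 3 N at the free edge moves it.
- lid_edge (a point): Point on the lid's outer face (its top when closed, its left face when open), in the middle of the width, 255 mm from the hinge axis and 13 mm short of the free edge. Its z axis is the outward normal of that face; its y axis points from the free edge to the hinge. Closed, it is 64 mm above the scanner's underside.
- stamp: Wooden-handled rubber stamp standing on the desk just right of the scanner, 38 mm across, 69 mm tall; leave it alone. Origin under its centre.
- ink_pad: Flat dark ink pad right of the scanner, 70 x 110 x 15 mm; leave it alone. Origin under its centre.
- stapler: Black stapler at the right, 150 x 36 x 49 mm; leave it alone. Origin under its centre.
- pen: Black pen lying behind the scanner, 150 mm long, 10 mm thick; leave it alone. Origin under its centre.
- card_tray: Small cardboard tray of cards at the left, 120 x 85 x 46 mm; leave it alone. Origin under its centre.
Mind the look-alikes: they are no part of the job. Of the things that look like the holder, the middle-sized one is meant.

How it is judged:
On the way, in this order (a step that is already met when the one before it is completed fails the run):
1. the holder sits square in the home corner, both edges against the rims, with the lid still open (x of holder in the frame of scanner between -0.035 and -0.03 m and y of holder in the frame of scanner between -0.0575 and -0.0525 m and z of holder in the frame of scanner below 0.04 m and angle between the x axis of holder and the x axis of scanner, either way round below 0.02 rad and value of joint lid above 1.3 rad), for 0.3 s.
2. the lid is closed over it (value of joint lid below 0.04 rad), for 0.2 s.
At the end, for the whole second after the job is handed in: The holder rests flat on the glass with its near right corner within 2.5 mm of the home corner along each rim and within 0.02 rad of square, and the lid is closed to within 0.04 rad (x of holder in the frame of scanner between -0.035 and -0.03 m and y of holder in the frame of scanner between -0.0575 and -0.0525 m and z of holder in the frame of scanner below 0.04 m and angle between the x axis of holder and the x axis of scanner, either way round below 0.02 rad and value of joint lid below 0.04 rad and linear speed of holder below 0.01 m/s); the robot touches nothing.
It fails at once if the robot presses the holder, the lid or the scanner with more than 15 N (contact force between the arm and holder above 15 N or contact force between the arm and scanner above 15 N).
It fails at once if the robot touches the glass (contact force between the arm and glass above 0.5 N).
It fails at once if the lid is slammed (faster than 2.5 rad/s) (velocity of joint lid below -2.5 rad/s).
It fails at once if the holder is tilted or lifted off the glass (angle between holder's own z axis and vertical above 0.08 rad or z of holder in the frame of scanner above 0.044 m).
It fails at once if another thing on the desk is shifted by more than 30 mm (distance of any of stamp, ink_pad, stapler, pen, card_tray from where it was at the start of the episode above 0.03 m).
It also fails if it takes over 67 s, if anything falls off the work surface, if the arm or the gripper's body presses on something with over 40 N, if the wrist force passes 120 N, or if a joint passes its speed limit or range.

## Working session

There is one attempt and no reset: what is moved stays moved. The work goes in short steps, Python scripts to look and compute and a shell command to move; the robot and the scene stay as the last step left them, time stands still between calls to the robot, and variables do not carry over. Pictures are saved under pics/ and viewed, and the job is handed in when it is done.

```bash
ls; mkdir -p pics
python3 - <<'E'
from workcell import arm, optics
import cv2
print(arm.get_state())
for n in ["scene","top","wrist"]:
    print(n,optics.calibration(n))
    cv2.imwrite(f"pics/{n}0.png",optics.snapshot(n))
E
```

```text
pics
{'clock': 0.0, 'q': array([ 1.25129881e+00,  9.18803918e-02,  1.23189124e+00,  3.21735824e-05,
        1.81980427e+00, -5.66773283e-02]), 'joint_vel': array([ 2.07993068e-03,  2.09105497e-03,  9.62222266e-04,  1.12436584e-03,
        7.34483131e-05, -6.73856355e-04]), 'joint_torque': array([-2.11693368e-04, -4.58758771e+01, -4.18007290e+01, -2.23516231e-04,
        1.25452399e-02,  2.25255752e-05]), 'tool_pos': array([0.15588515, 0.57945749, 0.40353462]), 'tool_rot': array([ 7.93661157e-01,  6.08359256e-01, -8.28694844e-04,  5.44814825e-04]), 'force': array([-0.692452  , -0.89399462, -0.80482539]), 'torque': array([0.03031177, 0.02171849, 0.04622815]), 'grip_width': 0.08542226691804433}
scene {'vfov': 56.99337917208606, 'cx': 322.38377058521394, 'cy': 194.58152824964105, 'R': array([[ 0.03389263,  0.99930327, -0.01562908],
       [ 0.60194896, -0.03289432, -0.79785676],
       [-0.79781498,  0.01763355, -0.60264444]]), 't': array([ 0.02101347, -0.26397726,  1.46340606])}
top {'vfov': 55.445961830172116, 'cx': 317.48936505784224, 'cy': 202.55395485939312, 'R': array([[-0.02520775, -0.99957017, -0.01496786],
       [-0.98152405,  0.02758788, -0.18933951],
       [ 0.18967106,  0.00991849, -0.98179759]]), 't': array([-0.03513582,  0.51980934,  1.20389314])}
wrist {'vfov': 69.56722171908422, 'cx': 320.26091253712855, 'cy': 197.04736487995586, 'T_tool_cam': array([[ 9.99999598e-01,  1.77272049e-04, -8.79215387e-04,
        -2.29734382e-04],
       [ 9.61214803e-05,  9.53445578e-01,  3.01565119e-01,
        -7.67700194e-02],
       [ 8.91743090e-04, -3.01565082e-01,  9.53445177e-01,
         3.13415266e-02],
       [ 0.00000000e+00,  0.00000000e+00,  0.00000000e+00,
         1.00000000e+00]])}
```

View pics/scene0.png

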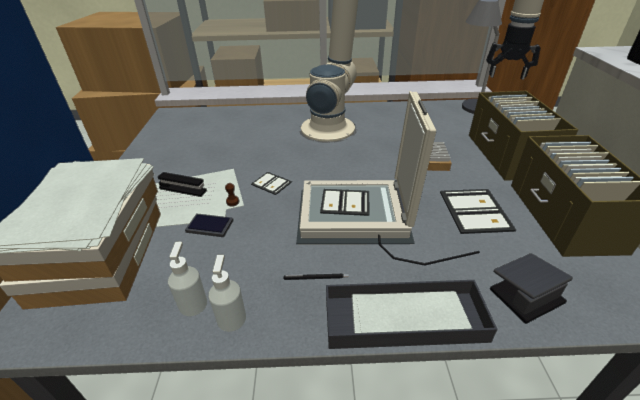

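View pics/top0.png

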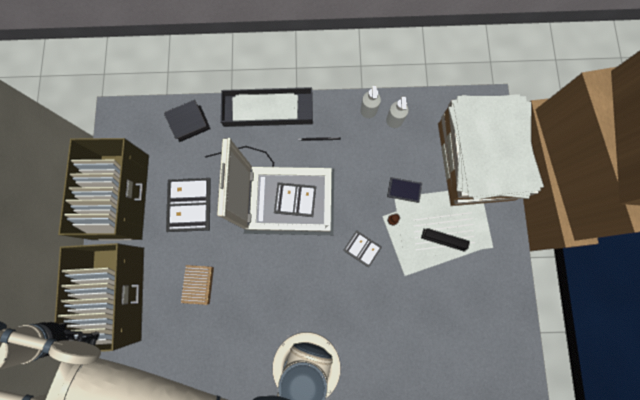

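View pics/wrist0.png

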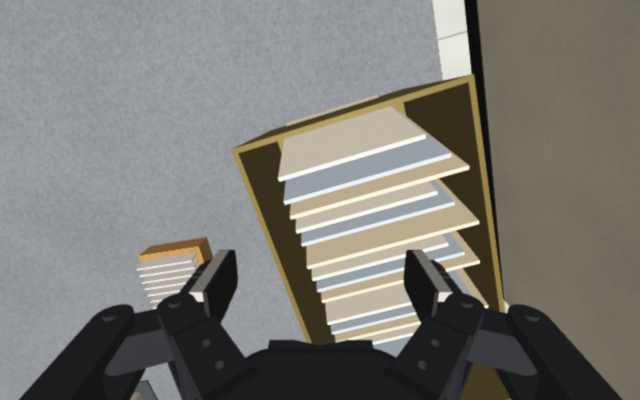

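Run:
```python
import cv2
a=cv2.imread("pics/top0.png")[130:250,200:350]
cv2.imwrite("pics/topz.png",cv2.resize(a,None,fx=5,fy=5,interpolation=cv2.INTER_CUBIC))
a=cv2.imread("pics/scene0.png")[85:250,290:450]
cv2.imwrite("pics/scz.png",cv2.resize(a,None,fx=3.6,fy=3.6,interpolation=cv2.INTER_CUBIC))
```

```text
(no output)
```

View pics/topz.png

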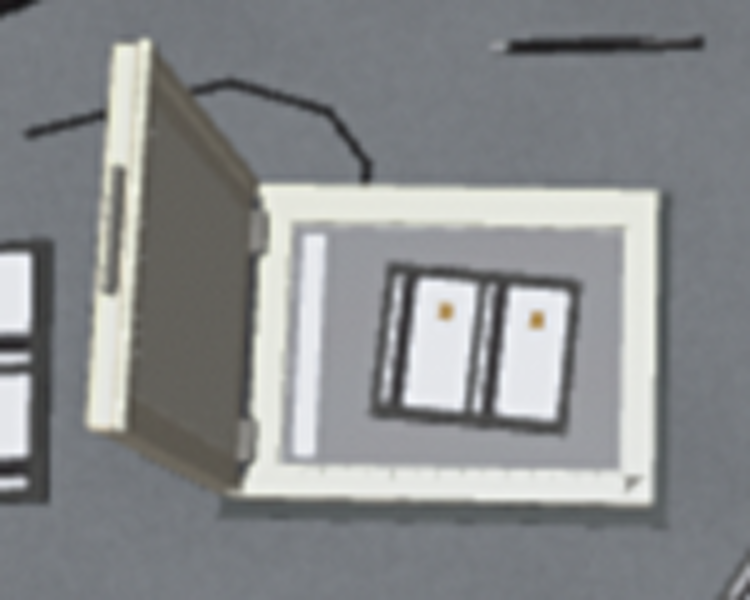

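View pics/scz.png

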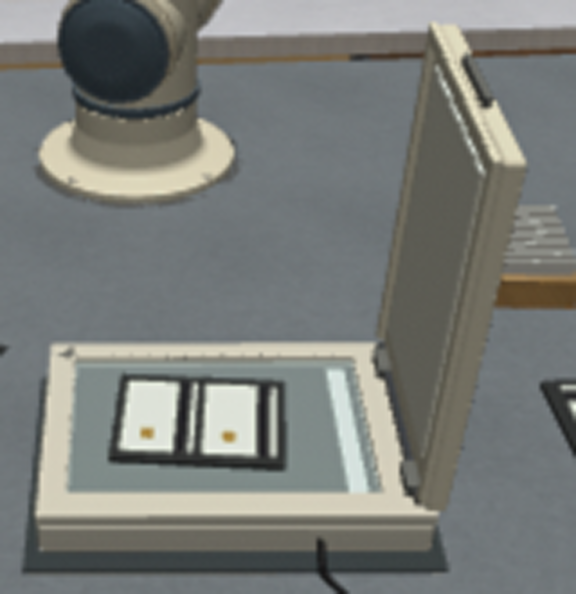

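```bash
cat > h.py <<'E'
import numpy as np
from workcell import arm, optics
def ray(name,u,v,pose=None):
    c=optics.calibration(name); f=200/np.tan(np.radians(c["vfov"]/2))
    d=np.array([(u-c["cx"])/f,(v-c["cy"])/f,1.])
    if name=="wrist":
        from scipy.spatial.transform import Rotation as R
        p,q=pose; T=c["T_tool_cam"]; W=R.from_quat(q).as_matrix()
        return W@T[:3,3]+p, W@T[:3,:3]@d
    return -c["R"].T@c["t"], c["R"].T@d
def onz(name,u,v,z,pose=None):
    o,d=ray(name,u,v,pose); return o+d*(z-o[2])/d[2]
def tri(rays):
    A=np.zeros((3,3));b=np.zeros(3)
    for o,d in rays:
        d=d/np.linalg.norm(d);P=np.eye(3)-np.outer(d,d);A+=P;b+=P@o
    x=np.linalg.solve(A,b); return x,[np.linalg.norm(np.cross(x-o,d/np.linalg.norm(d))) for o,d in rays]
E
python3 - <<'E'
from h import *
T=lambda x,y:((x+.5)/5-.5+200,(y+.5)/5-.5+130)
S=lambda x,y:((x+.5)/3.6-.5+290,(y+.5)/3.6-.5+85)
top=dict(oNR=(655,503),oFR=(660,190),oFL=(260,187),gNR=(617,470),gFR=(622,228),gFL=(293,224),gNL=(283,463),hFL=(388,263),hFR=(581,282),hNR=(565,434),hNL=(370,416),lidFtop=(118,43),lidNtop=(90,430))
sc=dict(oNR=(52,345),oFR=(38,517),oFL=(437,517),gNR=(78,362),gFR=(68,490),gFL=(380,492),hFL=(284,468),hFR=(109,463),hNR=(123,376),hNL=(284,381),lidFtop=(524,163),lidNtop=(450,24))
for k in top:
    z=.052 if k[0]!='h' else .054
    p=onz("top",*T(*top[k]),z)
    if k in sc:
        x,e=tri([ray("top",*T(*top[k])),ray("scene",*S(*sc[k]))]); print(k,x.round(4),np.round(e,4),p.round(4))
    else: print(k,p.round(4))
E
```

```text
oNR [ 0.4264 -0.0892  0.047 ] [0.0001 0.0001] [ 0.4258 -0.0892  0.052 ]
oFR [ 0.637  -0.0985  0.0479] [0.0008 0.0008] [ 0.6358 -0.0992  0.052 ]
oFL [0.6488 0.1749 0.0452] [0.0046 0.0046] [0.6459 0.169  0.052 ]
gNR [ 0.449  -0.0666  0.0451] [0.0014 0.0014] [ 0.448  -0.0651  0.052 ]
gFR [ 0.6111 -0.0748  0.0493] [0.0017 0.0017] [ 0.6104 -0.073   0.052 ]
gFL [0.621  0.1464 0.0461] [0.0013 0.0013] [0.6195 0.1467 0.052 ]
gNL [0.4586 0.1525 0.052 ]
hFL [0.592  0.0822 0.0468] [0.0017 0.0017] [0.5904 0.083  0.054 ]
hFR [ 0.5762 -0.0456  0.0437] [0.0009 0.0009] [ 0.5737 -0.0448  0.054 ]
hNR [ 0.4733 -0.032   0.0474] [0.0002 0.0002] [ 0.4723 -0.0319  0.054 ]
hNL [0.4886 0.0951 0.0486] [0.0009 0.0009] [0.4877 0.0953 0.054 ]
lidFtop [0.6488 0.195  0.3176] [0.0008 0.0008] [0.7507 0.2668 0.052 ]
lidNtop [0.4394 0.2032 0.318 ] [0.0024 0.0024] [0.4839 0.2794 0.052 ]
```

```bash
python3 -m creep '[[0,0,-0.05,0,0.085],[-0.01,0.01,-0.05,0,0.085],[-0.03,0.03,-0.03,0,0.085],[-0.04,0.04,0,0,0.085],[-0.04,0.04,0,0,0.085],[-0.04,0.04,0,0,0.085],[-0.04,0.04,0,0,0.085],[-0.04,0.04,0,0,0.085]]' 20
```

```text
clock: 1.15
tool_pos: [0.3286, 0.2813, 0.5337]
tool_rot: [0.791, 0.611, -0.005, 0.004]
force: [1.0, -0.2, 0.9]
grip_width: 0.085
```

```bash
python3 -m creep '[[-0.045,0.03,0,0,0.085],[-0.045,0.03,0,-2,0.085],[-0.045,0.03,0,-2,0.085],[-0.045,0.03,0,-2,0.085],[-0.04,0.03,0.02,-2,0.085],[-0.01,0,0.03,0,0.085],[0,0,0.03,0,0.085],[0,0,0,0,0.085]]'
python3 - <<'E'
from h import *
import cv2
s=arm.get_state(); print(s["tool_pos"],s["tool_rot"],s["force"])
cv2.imwrite("pics/w1.png",optics.snapshot("wrist"))
np.save("w1.npy",np.r_[s["tool_pos"],s["tool_rot"]])
E
```

```text
clock: 2.15
tool_pos: [0.4297, 0.0109, 0.4521]
tool_rot: [0.748, 0.664, -0.006, 0.003]
force: [-0.0, -0.1, -0.2]
grip_width: 0.0846
[0.42970808 0.01085438 0.45211311] [ 0.7478317   0.66385416 -0.00592573  0.00320724] [-0.02965142 -0.11587871 -0.18331486]
```

View pics/w1.png

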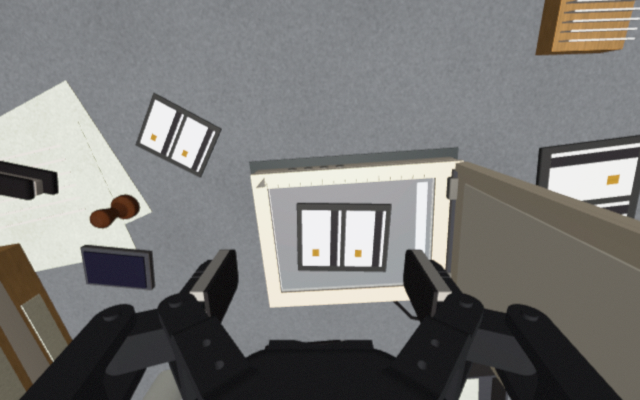

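Run:
```python
from h import *
import cv2
from scipy.spatial.transform import Rotation as R
w=np.load("w1.npy"); print(R.from_quat(w[3:]).as_matrix().round(4))
a=cv2.imread("pics/w1.png")[140:310,230:470]
cv2.imwrite("pics/w1z.png",cv2.resize(a,None,fx=3.3,fy=3.3,interpolation=cv2.INTER_CUBIC))
```

```text
[[ 0.1185  0.9929 -0.0046]
 [ 0.9929 -0.1186 -0.0127]
 [-0.0131 -0.0031 -0.9999]]
```

View pics/w1z.png

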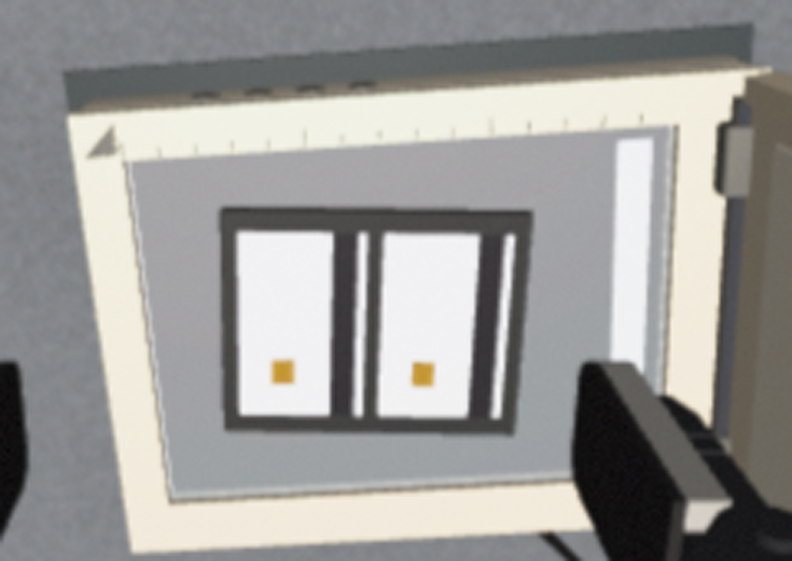

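```bash
cat >> h.py <<'E'
def kab(P,Q):  # Q = R P + t, 2D
    P=np.array(P);Q=np.array(Q);pm=P.mean(0);qm=Q.mean(0)
    a=P-pm;b=Q-qm; th=np.arctan2((a[:,0]*b[:,1]-a[:,1]*b[:,0]).sum(),(a*b).sum())
    Rm=np.array([[np.cos(th),-np.sin(th)],[np.sin(th),np.cos(th)]])
    t=qm-Rm@pm; return th,t,np.linalg.norm((Rm@P.T).T+t-Q,axis=1)
E
python3 - <<'E'
from h import *
w=np.load("w1.npy"); pose=(w[:3],w[3:])
Z=lambda x,y:((x+.5)/3.3-.5+230,(y+.5)/3.3-.5+140)
sp={(-85,-120):(127,162),(80,-120):(172,500),(-85,105):(675,126),(-105,-140):(68,115),(105,-140):(133,552)}
hp={(-52.5,-65):(222,208),(-52.5,65):(532,212),(52.5,-65):(226,430),(52.5,65):(513,433)}
for zb in (.004,.006,.008,.010,.012):
    Q=[onz("wrist",*Z(*v),zb+.042,pose)[:2] for v in sp.values()]
    P=np.array(list(sp))/1000
    th,t,e=kab(P,Q)
    Qh=[onz("wrist",*Z(*v),zb+.044,pose)[:2] for v in hp.values()]
    th2,t2,e2=kab(np.array(list(hp))/1000,Qh)
    c,s=np.cos(th),np.sin(th); rel=np.array([[c,s],[-s,c]])@(t2-t)
    print(zb,th.round(4),t.round(4),(e*1e3).round(1),"holder",th2.round(4),t2.round(4),(e2*1e3).round(1),"rel",rel.round(4),(th2-th).round(4))
E
```

```text
0.004 -0.0474 [0.5391 0.0464] [1.2 2.2 1.6 0.7 0.6] holder -0.1256 [0.5328 0.0246] [1.  1.  0.9 1.2] rel [-0.0052 -0.022 ] -0.0783
0.006 -0.0474 [0.5382 0.0466] [1.6 2.7 2.7 0.2 0.1] holder -0.1256 [0.5318 0.0246] [1.4 1.4 1.3 1.6] rel [-0.0053 -0.0224] -0.0783
0.008 -0.0474 [0.5373 0.0469] [2.  3.2 3.7 0.5 0.8] holder -0.1256 [0.5309 0.0245] [1.8 1.9 1.8 2. ] rel [-0.0054 -0.0227] -0.0783
0.01 -0.0474 [0.5364 0.0472] [2.4 3.8 4.8 1.  1.6] holder -0.1256 [0.5299 0.0245] [2.3 2.3 2.2 2.5] rel [-0.0054 -0.023 ] -0.0783
0.012 -0.0474 [0.5356 0.0475] [2.8 4.3 5.8 1.6 2.3] holder -0.1256 [0.5289 0.0245] [2.7 2.8 2.6 2.9] rel [-0.0055 -0.0233] -0.0783
```

```bash
python3 -m creep '[[0.007,0.023,0.02,0,0.07],[0.007,0.023,0.03,0,0.07],[0.007,0.022,0.03,0,0.07],[0.006,0.022,0.03,0,0.07],[0,0,0.03,0,0.07],[0,0,0.03,0,0.07],[0,0,0.02,0,0.07],[0,0,0,0,0.07]]'
python3 - <<'E'
from h import *
import cv2
from scipy.spatial.transform import Rotation as R
s=arm.get_state(); print(s["tool_pos"],s["force"],s["torque"]);print(R.from_quat(s["tool_rot"]).as_matrix().round(4))
cv2.imwrite("pics/w2.png",optics.snapshot("wrist"))
cv2.imwrite("pics/s2.png",cv2.resize(optics.snapshot("scene")[60:260,270:470],None,fx=3,fy=3))
E
```

```text
clock: 3.2
tool_pos: [0.5294, 0.0288, 0.276]
tool_rot: [0.746, 0.666, 0.004, 0.012]
force: [-0.3, -0.7, -0.5]
grip_width: 0.0699
[0.52937907 0.02884047 0.27596428] [-0.34970383 -0.71126241 -0.45462625] [ 0.02678936  0.01881159 -0.01843039]
[[ 0.1124  0.9934  0.0222]
 [ 0.9936 -0.1121 -0.013 ]
 [-0.0105  0.0236 -0.9997]]
```

View pics/w2.png

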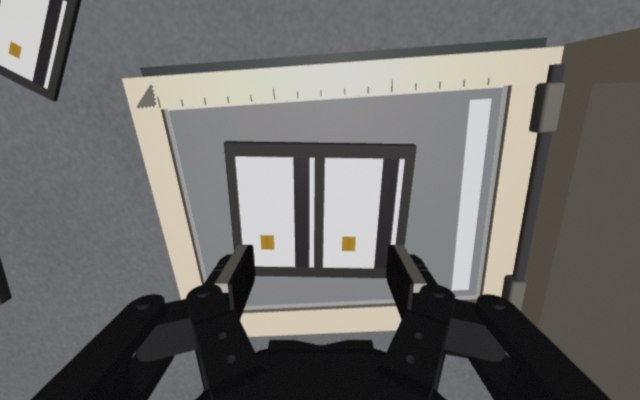

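View pics/s2.png

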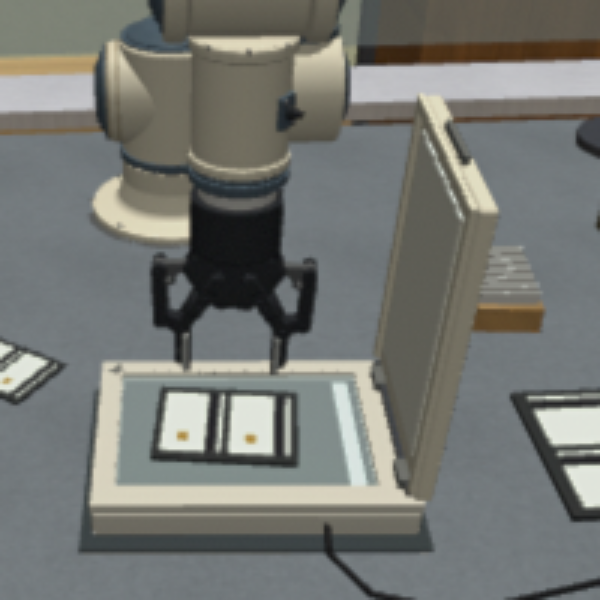

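```bash
python3 -m creep '[[0,-0.006,0.01,0,0.07],[0,-0.005,0.01,0,0.07],[0,0,0.01,0,0.07],[0,0,0.008,0,0.07],[0,0,0.003,0,0.07],[0,0,0.002,0,0.07],[0,0,0.002,0,0.07],[0,0,0,0,0.07]]'
python3 - <<'E'
from h import *
from scipy.spatial.transform import Rotation as R
s=arm.get_state(); print(s["tool_pos"],s["force"],s["torque"]);print(R.from_quat(s["tool_rot"]).as_matrix().round(4))
E
```

```text
clock: 4.3
tool_pos: [0.52, 0.0294, 0.233]
tool_rot: [0.746, 0.666, 0.007, 0.015]
force: [-0.2, 0.3, -0.6]
grip_width: 0.0702
[0.5199513  0.02935514 0.23295183] [-0.20087164  0.30014676 -0.55067825] [ 0.07515478 -0.00189333  0.02595227]
[[ 0.1128  0.9931  0.0308]
 [ 0.9936 -0.1124 -0.0131]
 [-0.0096  0.0321 -0.9994]]
```

```bash
python3 -m creep '[[0,0,0.003,0,0.07],[0,0,0.003,0,0.07],[0,0,0.002,0,0.07],[0,0,0.002,0,0.07],[0,0,0.001,0,0.07],[0,0,0.001,0,0.07],[0,0,0.001,0,0.07],[0,0,0,0,0.07]]'
python3 - <<'E'
from h import *
from scipy.spatial.transform import Rotation as R
import cv2
s=arm.get_state(); print(s["tool_pos"],s["force"],s["torque"]);print(R.from_quat(s["tool_rot"]).as_matrix().round(4))
cv2.imwrite("pics/s3.png",cv2.resize(optics.snapshot("scene")[140:240,300:420],None,fx=6,fy=6,interpolation=cv2.INTER_CUBIC))
E
```

```text
clock: 5.3
tool_pos: [0.5205, 0.0292, 0.2195]
tool_rot: [0.746, 0.666, 0.007, 0.015]
force: [0.0, 0.1, -0.2]
grip_width: 0.0699
[0.52054335 0.02916441 0.21947091] [ 0.01483277  0.14344883 -0.21711937] [-0.02801313 -0.02619825 -0.02217726]
[[ 0.1128  0.9931  0.0316]
 [ 0.9936 -0.1124 -0.0131]
 [-0.0095  0.0329 -0.9994]]
```

View pics/s3.png

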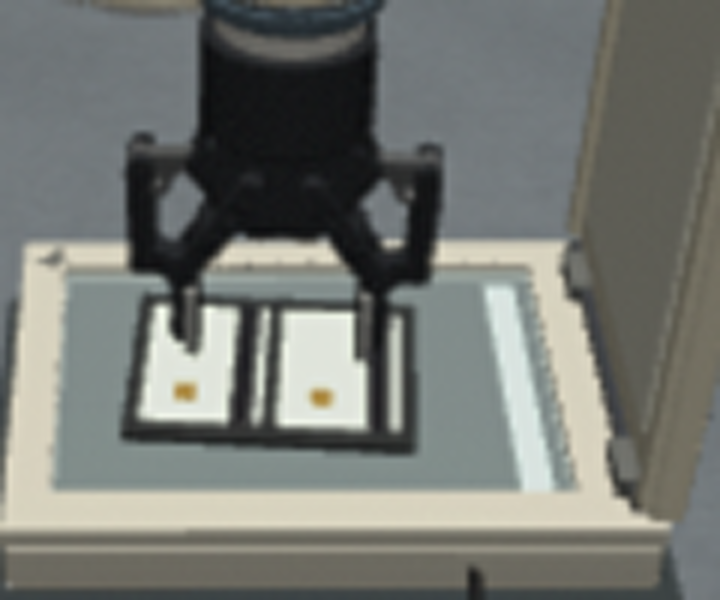

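```bash
python3 -m creep '[[0,0,0.0007,0,0.07],[0,0,0.0007,0,0.07],[0,0,0.0007,0,0.07],[0,0,0.0007,0,0.07],[0,0,0.0007,0,0.07],[0,0,0.0007,0,0.07],[0,0,0.0007,0,0.07],[0,0,0.0007,0,0.07]]'; python3 -c "
from h import *
s=arm.get_state();print(s['tool_pos'],s['force'],s['torque'])"
```

```text
clock: 6.35
tool_pos: [0.5207, 0.0291, 0.2162]
tool_rot: [0.746, 0.666, 0.008, 0.016]
force: [-3.9, 0.4, 5.5]
grip_width: 0.07
[0.52073292 0.02912321 0.21619287] [-3.87178162  0.41198239  5.46084476] [0.14390708 0.50185914 0.13616166]
```

```bash
python3 -m creep '[[-0.001,-0.001,0.0007,0,0.07],[-0.002,-0.0015,0.0008,0,0.07],[-0.002,-0.0015,0.0008,-0.3,0.07],[-0.002,-0.0015,0.0008,-0.3,0.07],[-0.002,-0.0015,0.0008,-0.3,0.07],[-0.002,-0.0015,0.0008,-0.3,0.07],[-0.002,-0.0015,0.0008,-0.3,0.07],[-0.002,-0.0015,0.0008,-0.3,0.07]]'
cat > look.py <<'E'
from h import *
import cv2,sys
from scipy.spatial.transform import Rotation as R
s=arm.get_state();print(s['tool_pos'],s['force'],s['torque']);print(R.from_quat(s["tool_rot"]).as_matrix().round(4))
n=sys.argv[1]
np.save(n+".npy",np.r_[s["tool_pos"],s["tool_rot"]])
cv2.imwrite(f"pics/{n}.png",cv2.resize(optics.snapshot("wrist")[0:330,60:600],None,fx=1.45,fy=1.45,interpolation=cv2.INTER_CUBIC))
E
python3 look.py w4
```

```text
clock: 7.35
tool_pos: [0.5108, 0.0171, 0.2159]
tool_rot: [0.734, 0.679, 0.017, 0.019]
force: [2.1, 3.4, 5.8]
grip_width: 0.0702
[0.51080017 0.01711759 0.21590535] [2.08846939 3.40754355 5.82484884] [ 0.59941651 -0.25357762  0.02888088]
[[ 7.790e-02  9.956e-01  5.210e-02]
 [ 9.970e-01 -7.770e-02 -4.800e-03]
 [-8.000e-04  5.230e-02 -9.986e-01]]
```

View pics/w4.png

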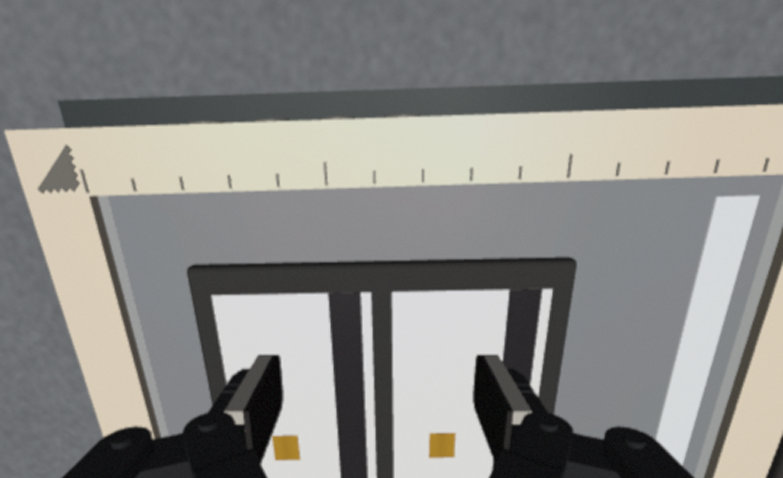

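```bash
cat > meas.py <<'E'
from h import *
import sys,json
# name, rimNR, rimN2 (another pt on near inner edge), holder NR, holder NL
n=sys.argv[1]; pts=json.loads(sys.argv[2]); w=np.load(n+".npy"); pose=(w[:3],w[3:])
f=lambda p:((p[0]+.5)/1.45-.5+60,(p[1]+.5)/1.45-.5)
a,b=[onz("wrist",*f(p),.048,pose)[:2] for p in pts[:2]]
c,d=[onz("wrist",*f(p),.050,pose)[:2] for p in pts[2:4]]
t1=np.arctan2(*(b-a)[::-1])-np.pi/2; t2=np.arctan2(*(d-c)[::-1])-np.pi/2
ex=np.array([np.cos(t1),np.sin(t1)]);ey=np.array([-ex[1],ex[0]])
print("rim corner",a.round(4),"scanner yaw",t1.round(4),"holder yaw",t2.round(4),"rel",(t2-t1).round(4),"width",np.linalg.norm(d-c).round(4))
print("gaps x,y (mm) at NR",((c-a)@ex*1e3).round(1),((c-a)@ey*1e3).round(1),"NL x gap",((d-a)@ex*1e3).round(1))
E
python3 meas.py w4 '[[91,196],[783,177],[188,268],[576,260]]'
```

```text
rim corner [ 0.4484 -0.0689] scanner yaw -0.0509 holder yaw -0.056 rel -0.0051 width 0.1271
gaps x,y (mm) at NR 23.8 27.0 NL x gap 24.5
```

```bash
python3 -m creep '[[-0.003,-0.002,0.0009,0,0.07],[-0.003,-0.0025,0.0009,0,0.07],[-0.003,-0.0025,0.0009,-0.1,0.07],[-0.003,-0.0025,0.0009,-0.1,0.07],[-0.003,-0.0025,0.0009,-0.1,0.07],[-0.003,-0.0025,0.0009,0,0.07],[-0.003,-0.0025,0.0009,0,0.07],[-0.002,-0.002,0.0009,0,0.07]]'; python3 look.py w5
```

```text
clock: 8.4
tool_pos: [0.4938, -0.0039, 0.2158]
tool_rot: [0.73, 0.682, 0.027, 0.027]
force: [2.6, 3.7, 6.8]
grip_width: 0.0699
[ 0.49384136 -0.00388974  0.21580488] [2.64725327 3.67962248 6.82231687] [ 0.34045373 -0.26570204  0.0491614 ]
[[ 0.0678  0.9948  0.0763]
 [ 0.9977 -0.0678 -0.0014]
 [ 0.0037  0.0763 -0.9971]]
```

View pics/w5.png

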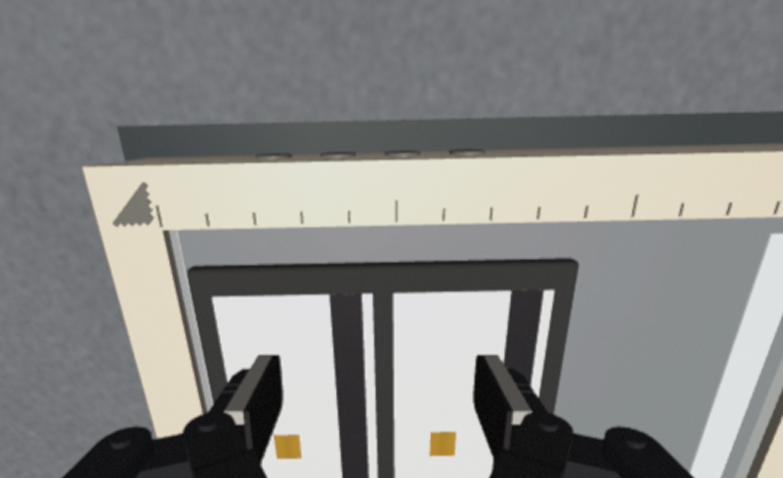

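```bash
python3 meas.py w5 '[[165,231],[783,216],[189,269],[577,261]]'
```

```text
rim corner [ 0.4486 -0.0688] scanner yaw -0.0439 holder yaw -0.0472 rel -0.0032 width 0.1263
gaps x,y (mm) at NR 12.3 6.2 NL x gap 12.7
```

```bash
python3 -m creep '[[-0.001,-0.0025,0.0008,0,0.07],[-0.001,-0.0025,0.0008,0,0.07],[-0.001,-0.0025,0.0008,0,0.07],[-0.001,-0.0025,0.0008,0,0.07],[-0.001,-0.0025,0.0008,0,0.07],[-0.001,-0.0025,0.0008,0,0.07],[-0.001,-0.0025,0.0008,0,0.07],[-0.001,-0.002,0.0008,0,0.07]]'; python3 look.py w6
```

```text
clock: 9.45
tool_pos: [0.4783, -0.0111, 0.2156]
tool_rot: [0.728, 0.683, 0.037, 0.037]
force: [2.8, 3.2, 5.6]
grip_width: 0.0701
[ 0.47827832 -0.01112731  0.215644  ] [2.78034913 3.2228396  5.61292201] [ 0.36658477 -0.42679342  0.09857048]
[[ 0.0637  0.9926  0.1034]
 [ 0.998  -0.0637 -0.0033]
 [ 0.0033  0.1034 -0.9946]]
```

View pics/w6.png

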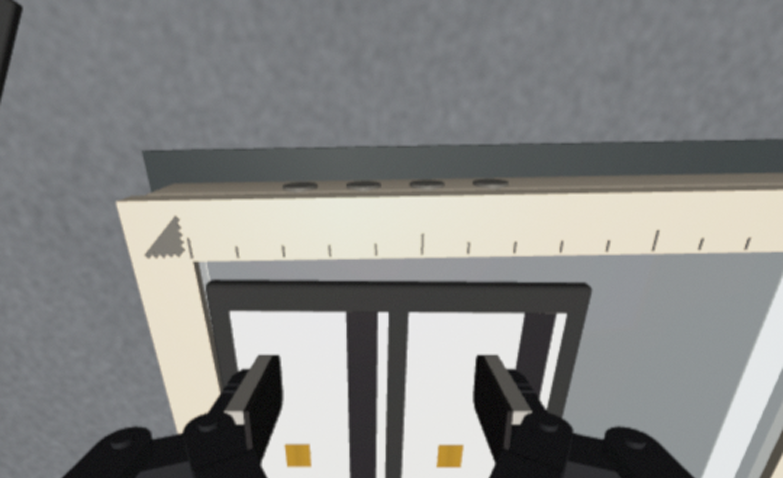

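```bash
python3 meas.py w6 '[[195,263],[783,249],[208,285],[592,287]]'
```

```text
rim corner [ 0.4488 -0.069 ] scanner yaw -0.0395 holder yaw -0.0706 rel -0.0311 width 0.1269
gaps x,y (mm) at NR 7.1 3.7 NL x gap 11.0
```

```bash
python3 -m creep '[[0,0,-0.004,0,0.07],[0,0,-0.015,0,0.07],[0,0,-0.02,0,0.07],[0.004,0.002,-0.02,-0.5,0.07],[0.004,0.002,0,-0.5,0.07],[0.004,0.002,0.004,-0.5,0.07],[0,0,0.006,0,0.07],[0,0,0,0,0.07]]'; python3 look.py w7
```

```text
clock: 10.5
tool_pos: [0.4778, 0.0, 0.2627]
tool_rot: [0.719, 0.693, 0.031, 0.034]
force: [-0.1, 0.8, 0.6]
grip_width: 0.0703
[4.77801027e-01 3.64120658e-05 2.62741337e-01] [-0.09941977  0.81569013  0.62409826] [-0.02689072  0.08725782 -0.02723069]
[[ 0.0374  0.995   0.0922]
 [ 0.9993 -0.037  -0.0062]
 [-0.0028  0.0924 -0.9957]]
```

View pics/w7.png

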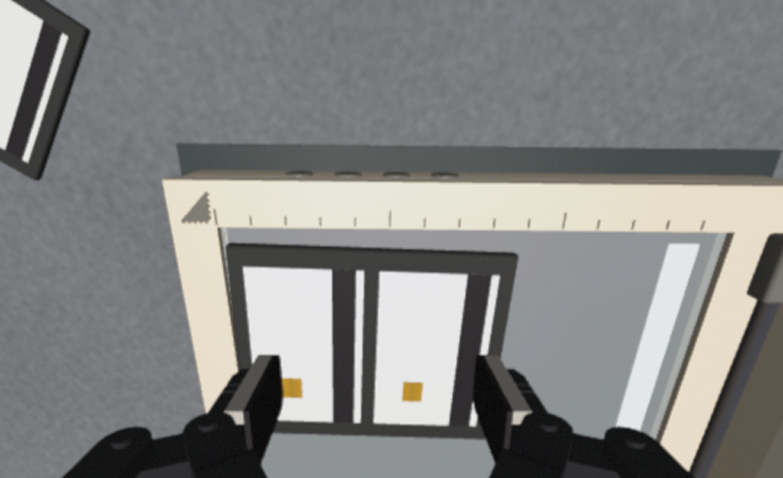

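```bash
python3 meas.py w7 '[[220,229],[733,233],[227,246],[518,254]]'
python3 - <<'E'
from h import *
w=np.load("w7.npy");pose=(w[:3],w[3:])
f=lambda p:((p[0]+.5)/1.45-.5+60,(p[1]+.5)/1.45-.5)
for p in [(243,432),(488,438),(228,246),(518,254)]: print(onz("wrist",*f(p),.05,pose).round(4))
s=arm.get_state();print(s['tool_pos']+.165*np.array([.0922,-.0062,-.9957]))
E
```

```text
rim corner [ 0.4491 -0.0684] scanner yaw -0.0446 holder yaw -0.0652 rel -0.0206 width 0.1273
gaps x,y (mm) at NR 7.0 2.8 NL x gap 9.7
[ 0.5593 -0.0758  0.05  ]
[0.5678 0.0547 0.05  ]
[ 0.4563 -0.0655  0.05  ]
[0.4646 0.0611 0.05  ]
[ 0.49306148 -0.00102141  0.09875506]
```

```bash
python3 -m creep '[[0.005,0,0,0,0.05],[0.005,0,0.01,0,0.05],[0.001,0,0.012,0,0.05],[0,0,0.01,0,0.05],[0,0,0.003,0,0.05],[0,0,0.002,0,0.05],[0,0,0.0008,0,0.05],[0,0,0.0008,0,0.05]]'; python3 -m creep '[[0,0,0.0008,0,0.05],[0,0,0.0008,0,0.05],[0,0,0.0008,0,0.05],[0,0,0.0008,0,0.05],[0,0,0.0008,0,0.05],[0,0,0.0008,0,0.05],[0,0,0.0008,0,0.05],[0,0,0.0008,0,0.05]]'; python3 look.py w8
```

```text
clock: 11.55
tool_pos: [0.4819, 0.0113, 0.2211]
tool_rot: [0.72, 0.693, 0.031, 0.034]
force: [0.1, 0.4, 0.7]
grip_width: 0.05
clock: 12.55
tool_pos: [0.4821, 0.0114, 0.2204]
tool_rot: [0.719, 0.693, 0.031, 0.034]
force: [-3.7, -0.5, 5.1]
grip_width: 0.0501
[0.48214529 0.01136463 0.220387  ] [-3.67601904 -0.54171747  5.0520166 ] [0.11482063 0.59361991 0.08912231]
[[ 0.0373  0.995   0.0926]
 [ 0.9993 -0.0369 -0.0063]
 [-0.0029  0.0927 -0.9957]]
```

View pics/w8.png

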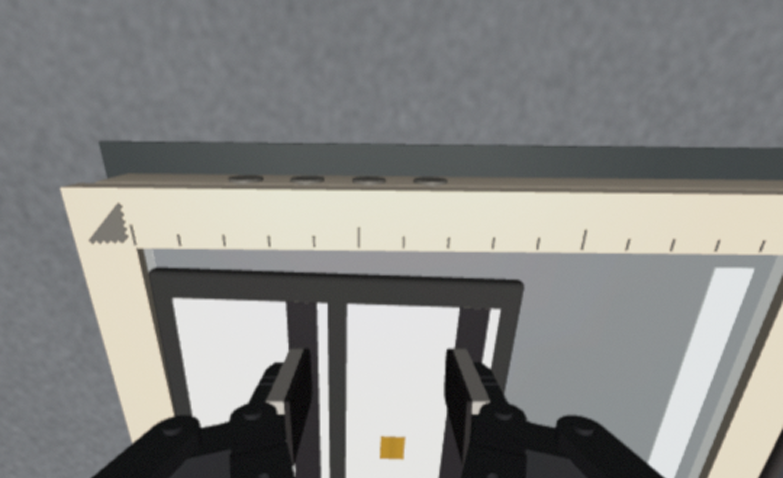

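```bash
python3 -m creep '[[0,-0.002,0.0009,-0.2,0.05],[0,-0.0025,0.0009,-0.2,0.05],[0,-0.0025,0.0009,-0.2,0.05],[0,-0.0025,0.0009,-0.2,0.05],[0,-0.0025,0.0009,-0.2,0.05],[0,-0.0025,0.0009,-0.2,0.05],[0,-0.0025,0.0009,0,0.05],[0,-0.0025,0.0009,0,0.05]]'; python3 look.py w9
```

```text
clock: 13.6
tool_pos: [0.4675, 0.0114, 0.2201]
tool_rot: [0.711, 0.7, 0.041, 0.045]
force: [4.5, 1.2, 5.2]
grip_width: 0.0499
[0.46754168 0.01142293 0.220084  ] [4.51939238 1.21270129 5.19199281] [ 0.16733155 -0.77667642 -0.10320951]
[[ 0.0164  0.9925  0.1209]
 [ 0.9999 -0.0156 -0.0071]
 [-0.0051  0.121  -0.9926]]
```

View pics/w9.png

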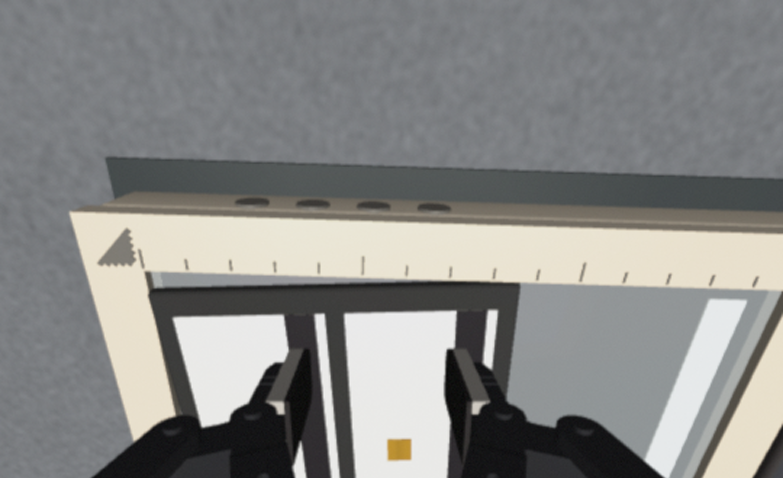

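```bash
python3 meas.py w9 '[[145,271],[783,289],[151,291],[519,285]]'
```

```text
rim corner [ 0.4482 -0.0692] scanner yaw -0.0447 holder yaw 0.0041 rel 0.0488 width 0.1261
gaps x,y (mm) at NR 6.6 1.8 NL x gap 0.4
```

```bash
python3 -m creep '[[0,0,-0.006,0,0.01],[0,0,-0.01,0,0.01],[-0.01,0,-0.005,0.7,0.01],[-0.012,0.003,0,0.7,0.01],[-0.012,0.003,0,0.7,0.01],[0,0,0.002,0,0.01],[0,0,0.004,0,0.01],[0,0,0.002,0,0.01]]'; python3 look.py w10
```

```text
clock: 14.65
tool_pos: [0.4695, -0.0257, 0.2315]
tool_rot: [0.726, 0.686, 0.039, 0.042]
force: [0.5, 0.5, 0.0]
grip_width: 0.01
[ 0.46945668 -0.02574308  0.23148252] [0.50776562 0.51609971 0.02583337] [-0.02071077  0.13821098 -0.03075546]
[[ 5.620e-02  9.920e-01  1.130e-01]
 [ 9.984e-01 -5.570e-02 -7.200e-03]
 [-8.000e-04  1.133e-01 -9.936e-01]]
```

View pics/w10.png

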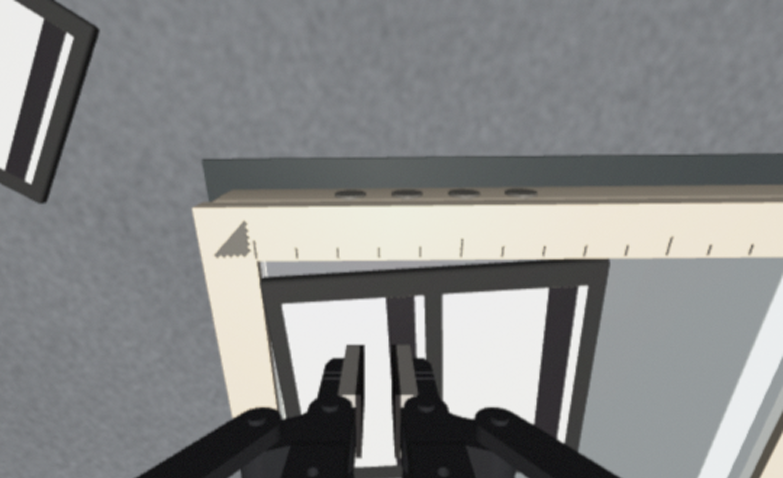

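```bash
python3 -m creep '[[0,0,0.003,0,0.01],[0,0,0.002,0,0.01],[0,0,0.001,0,0.01],[0,0,0.001,0,0.01],[0,0,0.0008,0,0.01],[0,0,0.0008,0,0.01],[0,0,0.0008,0,0.01],[0,0,0.0008,0,0.01]]'
```

```text
clock: 15.7
tool_pos: [0.4703, -0.0251, 0.2234]
tool_rot: [0.725, 0.686, 0.039, 0.041]
force: [-3.2, 0.7, 4.7]
grip_width: 0.01
```

```bash
python3 -m creep '[[0,0,0.0007,0,0.01],[0,0,0.0007,0,0.01],[0,0,0.0007,0,0.01],[0,0,0.0007,0,0.01],[0,0,0.0007,0,0.01],[0,0,0.0007,0,0.01],[0,0,0.0007,0,0.01],[0,0,0.0007,0,0.01]]'
```

```text
clock: 16.7
tool_pos: [0.4704, -0.025, 0.2235]
tool_rot: [0.725, 0.686, 0.039, 0.041]
force: [-3.8, -0.7, 5.3]
grip_width: 0.0096
```

```bash
python3 -m creep '[[0,-0.0015,0.001,0,0.01],[0,-0.0025,0.0013,0,0.01],[0,-0.0025,0.0013,0,0.01],[0,-0.0025,0.0013,0,0.01],[0,-0.0025,0.0013,0,0.01],[0,-0.0025,0.0013,0,0.01],[0,-0.0025,0.0013,0,0.01],[0,-0.0025,0.0013,0,0.01]]'; python3 look.py w11
```

```text
clock: 17.7
tool_pos: [0.4595, -0.0243, 0.2228]
tool_rot: [0.724, 0.686, 0.053, 0.056]
force: [3.5, 0.9, 5.9]
grip_width: 0.0099
[ 0.45951574 -0.02434187  0.2228298 ] [3.48816732 0.85518358 5.85880933] [ 0.0752842  -0.72911723 -0.02398145]
[[ 0.0546  0.9867  0.1531]
 [ 0.9985 -0.0538 -0.0095]
 [-0.0011  0.1534 -0.9882]]
```

View pics/w11.png

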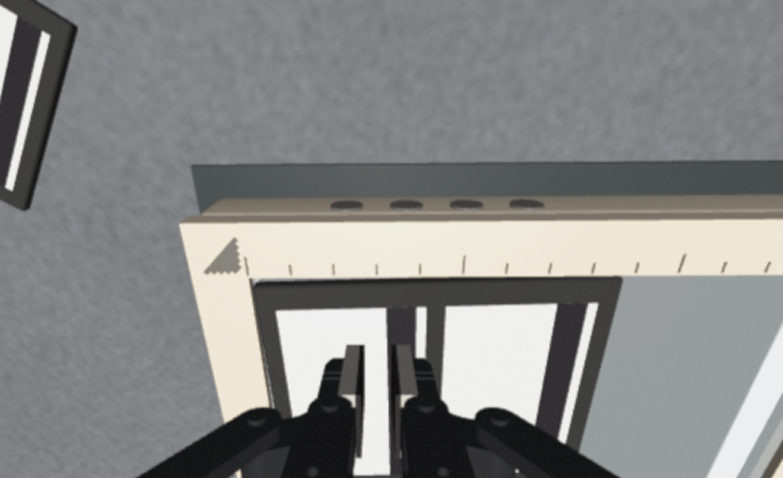

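```bash
python3 meas.py w11 '[[251,279],[783,274],[255,284],[622,278]]'; python3 -m creep '[[0,-0.002,0.0013,0,0.01],[0,-0.0025,0.0013,0,0.01],[0,-0.0025,0.0013,0,0.01],[0,-0.0025,0.0013,0,0.01],[0,-0.0025,0.0013,0,0.01],[0,-0.002,0.0013,0,0.01],[0,-0.0015,0.0012,0,0.01],[0,-0.0005,0.001,0,0.01]]'; python3 look.py w12
```

```text
rim corner [ 0.4486 -0.0688] scanner yaw -0.0435 holder yaw -0.0357 rel 0.0078 width 0.1266
gaps x,y (mm) at NR 1.0 1.8 NL x gap 0.0
clock: 18.75
tool_pos: [0.4512, -0.0238, 0.2219]
tool_rot: [0.723, 0.684, 0.066, 0.07]
force: [-3.5, 0.9, 7.2]
grip_width: 0.01
[ 0.45122212 -0.02381457  0.22193378] [-3.47768167  0.91937292  7.18857049] [ 0.11430113  0.35761207 -0.02104207]
[[ 0.0547  0.9801  0.1908]
 [ 0.9985 -0.0534 -0.0118]
 [-0.0014  0.1912 -0.9816]]
```

View pics/w12.png

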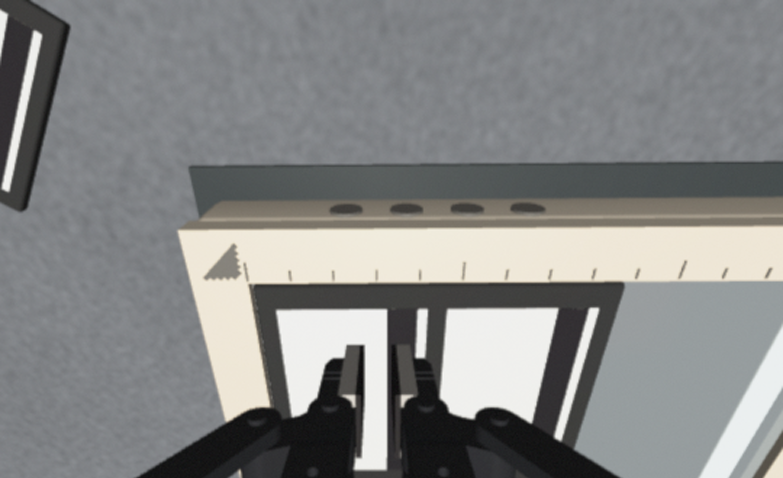

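```bash
python3 -m creep '[[-0.001,-0.0006,0.001,0,0.01],[-0.002,-0.0007,0.0012,0,0.01],[-0.002,-0.0007,0.0012,0,0.01],[-0.002,-0.0007,0.0012,0,0.01],[-0.002,-0.0007,0.0012,0,0.01],[-0.002,-0.0007,0.0012,0,0.01],[-0.002,-0.0007,0.0012,0,0.01],[-0.002,-0.0007,0.0012,0,0.01]]'; python3 look.py w13
```

```text
clock: 19.8
tool_pos: [0.4489, -0.0308, 0.2214]
tool_rot: [0.72, 0.686, 0.08, 0.067]
force: [-2.4, 6.4, 9.9]
grip_width: 0.0101
[ 0.44887152 -0.0308205   0.22141278] [-2.41570185  6.36223766  9.8592384 ] [1.24067365 0.23129201 0.19841334]
[[ 0.047   0.977   0.2078]
 [ 0.9986 -0.051   0.0139]
 [ 0.0241  0.2069 -0.9781]]
```

View pics/w13.png

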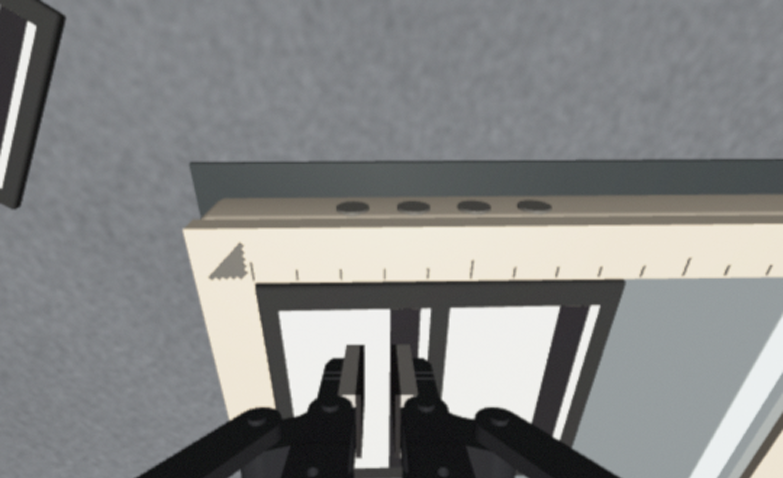

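```bash
python3 -m creep '[[0,0.0002,-0.001,0,0.01],[0,0.001,-0.005,0,0.01],[0,0.004,-0.02,0,0.01],[0,0,-0.03,0,0.01],[0,0,-0.03,0,0.01],[0,-0.005,-0.03,0,0.01],[0,-0.01,-0.03,0,0.01],[0,0,0,0,0.01]]'; python3 look.py w14
```

```text
clock: 20.85
tool_pos: [0.407, -0.0333, 0.3624]
tool_rot: [0.721, 0.685, 0.076, 0.064]
force: [-0.4, -0.3, -0.0]
grip_width: 0.0103
[ 0.4070076  -0.03330137  0.36238264] [-0.35413031 -0.25629506 -0.02884804] [ 0.01094745  0.08776437 -0.06046648]
[[ 0.049   0.9791  0.1971]
 [ 0.9986 -0.0524  0.012 ]
 [ 0.0221  0.1963 -0.9803]]
```

View pics/w14.png

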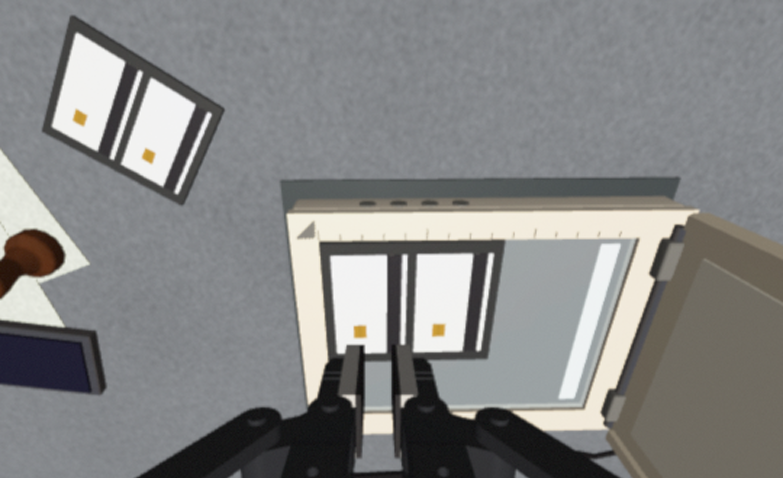

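Run:
```python
from workcell import optics
import cv2
a=optics.snapshot("wrist"); cv2.imwrite("pics/w14raw.png",a)
cv2.imwrite("pics/w14z.png",cv2.resize(a[140:260,250:420],None,fx=4.7,fy=4.7,interpolation=cv2.INTER_CUBIC))
```

```text
(no output)
```

View pics/w14z.png

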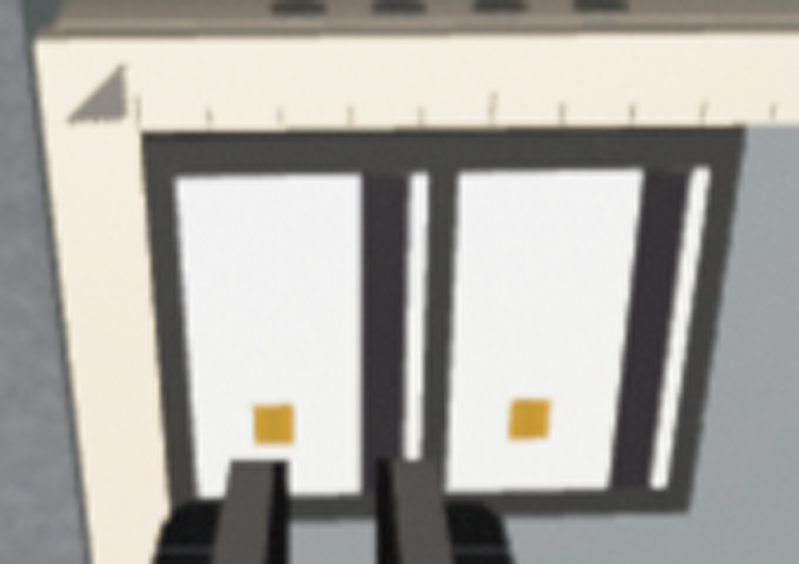

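```bash
python3 -m creep '[[0,0.007,-0.037,0,0.0],[0,0.007,-0.037,0,0],[0,0.008,-0.037,0,0],[0,0.008,-0.037,0,0],[0,0.008,-0.037,0,0],[0.03,0.008,-0.01,0,0],[0.04,0.01,0.003,0,0],[0.04,0.01,0.003,0,0]]'
```

```text
clock: 21.95
tool_pos: [0.4507, 0.0699, 0.5475]
tool_rot: [0.725, 0.684, 0.065, 0.051]
force: [1.0, 0.1, -0.5]
grip_width: 0.0002
```

```bash
python3 -m creep '[[0.04,0.009,0.002,0,0],[0.04,0.009,0.002,0,0],[0.04,0.009,0.002,0,0],[0.04,0.009,0.002,0,0],[0.04,0.009,0.002,0,0],[0.025,0.009,0.002,0,0],[0.005,0,0,0,0],[0,0,0,0,0]]'
python3 - <<'E'
from h import *
import cv2
from scipy.spatial.transform import Rotation as R
s=arm.get_state();M=R.from_quat(s["tool_rot"]).as_matrix();print(s['tool_pos'],s['force'],"tip",s['tool_pos']+.173*M[:,2]);print(M.round(4))
cv2.imwrite("pics/s15.png",cv2.resize(optics.snapshot("scene")[0:260,240:560],None,fx=2.2,fy=2.2))
E
```

```text
clock: 22.95
tool_pos: [0.5285, 0.31, 0.5267]
tool_rot: [0.724, 0.686, 0.051, 0.047]
force: [-1.3, -0.2, -0.5]
grip_width: -0.0001
[0.52845846 0.31000296 0.52671293] [-1.29772893 -0.18079146 -0.50829189] tip [0.55224977 0.31032778 0.35535696]
[[ 0.0541  0.989   0.1375]
 [ 0.9985 -0.0549  0.0019]
 [ 0.0094  0.1372 -0.9905]]
```

View pics/s15.png

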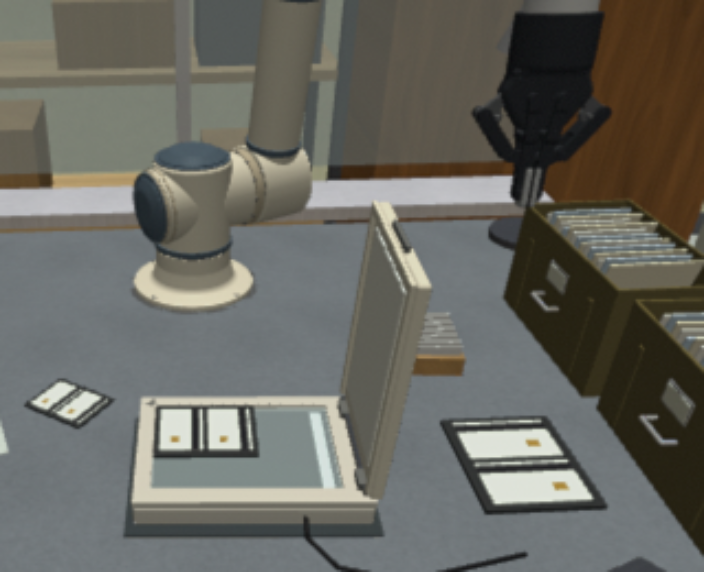

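```bash
python3 -m creep '[[0,-0.002,0.02,0,0],[0,-0.002,0.02,0,0],[0,-0.003,0.02,0,0],[-0.012,-0.003,0.015,0,0],[-0.012,-0.001,0,0,0],[-0.012,-0.001,0,0,0],[-0.012,0,0,0,0],[-0.006,0,0,0,0]]'
cat > st.py <<'E'
from h import *
from scipy.spatial.transform import Rotation as R
s=arm.get_state();M=R.from_quat(s["tool_rot"]).as_matrix();print(s['tool_pos'],"F",s['force'].round(1),"tip",(s['tool_pos']+.173*M[:,2]).round(4));print(M.round(3))
E
python3 st.py
```

```text
clock: 24.0
tool_pos: [0.5222, 0.2469, 0.4534]
tool_rot: [0.727, 0.683, 0.054, 0.049]
force: [0.5, 0.4, 0.0]
grip_width: 0.0003
[0.52223755 0.24689881 0.45344623] F [0.5 0.4 0. ] tip [0.5474 0.2474 0.2823]
[[ 0.062  0.987  0.145]
 [ 0.998 -0.063  0.003]
 [ 0.012  0.145 -0.989]]
```

```bash
python3 -m creep '[[-0.008,0,0,0,0],[-0.008,0,0,0,0],[-0.008,0,0,0,0],[-0.008,0,0,0,0],[-0.008,0,0,0,0],[-0.008,0,0,0,0],[-0.008,0,0,0,0],[-0.008,0,0,0,0]]'; python3 st.py
python3 - <<'E'
from h import *
import cv2
cv2.imwrite("pics/s16.png",cv2.resize(optics.snapshot("scene")[0:260,240:560],None,fx=2.2,fy=2.2))
E
```

```text
clock: 25.0
tool_pos: [0.5179, 0.1801, 0.4551]
tool_rot: [0.726, 0.683, 0.058, 0.049]
force: [1.3, 2.3, 1.9]
grip_width: -0.0001
[0.5179421  0.18014383 0.45514437] F [1.3 2.3 1.9] tip [0.544  0.1815 0.2841]
[[ 0.059  0.987  0.151]
 [ 0.998 -0.061  0.008]
 [ 0.017  0.15  -0.989]]
```

View pics/s16.png

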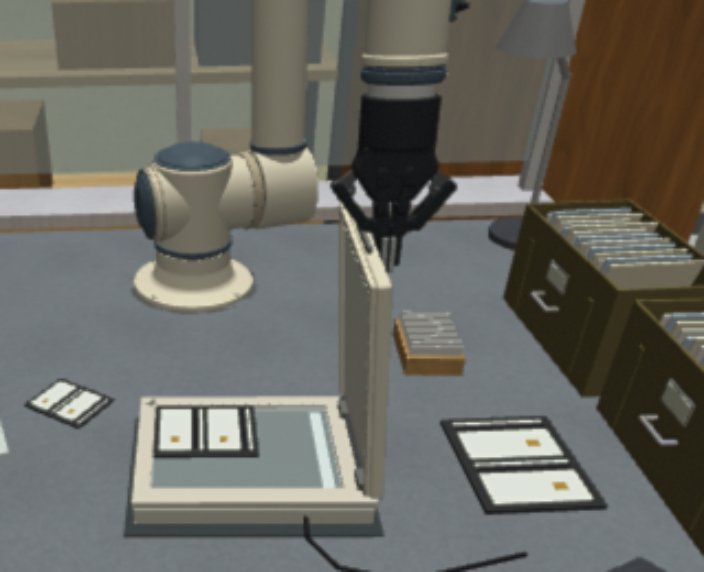

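```bash
python3 -m creep '[[-0.01,0,0,0,0],[-0.012,0,0,0,0],[-0.013,0,0.001,0,0],[-0.013,0,0.002,0,0],[-0.013,0,0.003,0,0],[-0.013,0,0.004,0,0],[-0.013,0,0.004,0,0],[-0.013,0,0.005,0,0]]'; python3 st.py
```

```text
clock: 26.05
tool_pos: [0.5142, 0.0729, 0.431]
tool_rot: [0.726, 0.683, 0.055, 0.048]
force: [-0.3, 2.2, -0.2]
grip_width: 0.0001
[0.51420559 0.07286964 0.43102619] F [-0.3  2.2 -0.2] tip [0.5393 0.0739 0.2599]
[[ 0.06   0.988  0.145]
 [ 0.998 -0.061  0.006]
 [ 0.015  0.144 -0.989]]
```

```bash
python3 -m creep '[[-0.014,-0.001,0.007,0,0],[-0.014,-0.001,0.009,0,0],[-0.013,-0.001,0.011,0,0],[-0.012,-0.002,0.012,0,0],[-0.009,-0.002,0.01,0,0],[-0.008,-0.001,0.01,0,0],[-0.007,-0.001,0.0095,0,0],[-0.007,-0.001,0.0095,0,0]]'; python3 st.py;  python3 - <<'E'
from h import *
import cv2
cv2.imwrite("pics/s17.png",cv2.resize(optics.snapshot("scene")[0:260,240:560],None,fx=2.2,fy=2.2))
E
```

```text
clock: 27.05
tool_pos: [0.51, -0.0172, 0.3464]
tool_rot: [0.727, 0.683, 0.055, 0.049]
force: [-0.6, 0.9, 1.0]
grip_width: 0.0003
[ 0.51004825 -0.01719038  0.34642311] F [-0.6  0.9  1. ] tip [ 0.5353 -0.0166  0.1753]
[[ 0.062  0.987  0.146]
 [ 0.998 -0.063  0.003]
 [ 0.013  0.146 -0.989]]
```

View pics/s17.png

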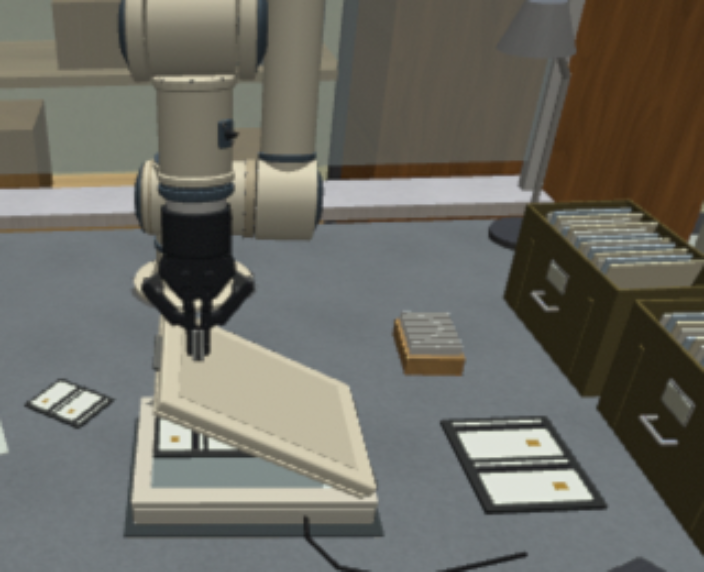

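```bash
python3 -m creep '[[-0.005,-0.001,0.011,0,0],[-0.004,-0.002,0.011,0,0],[-0.003,-0.001,0.011,0,0],[-0.002,-0.002,0.011,0,0],[-0.002,-0.001,0.011,0,0],[-0.001,-0.002,0.01,0,0],[0,-0.001,0.009,0,0],[0,-0.001,0.006,0,0]]'; python3 st.py;  python3 - <<'E'
from h import *
import cv2
cv2.imwrite("pics/s18.png",cv2.resize(optics.snapshot("scene")[0:260,240:560],None,fx=2.2,fy=2.2))
E
```

```text
clock: 28.1
tool_pos: [0.5097, -0.0349, 0.258]
tool_rot: [0.727, 0.683, 0.054, 0.049]
force: [-0.2, -1.1, 1.5]
grip_width: -0.0002
[ 0.50971623 -0.03493049  0.25798955] F [-0.2 -1.1  1.5] tip [ 0.5347 -0.0345  0.0868]
[[ 0.062  0.988  0.144]
 [ 0.998 -0.063  0.002]
 [ 0.011  0.144 -0.99 ]]
```

View pics/s18.png

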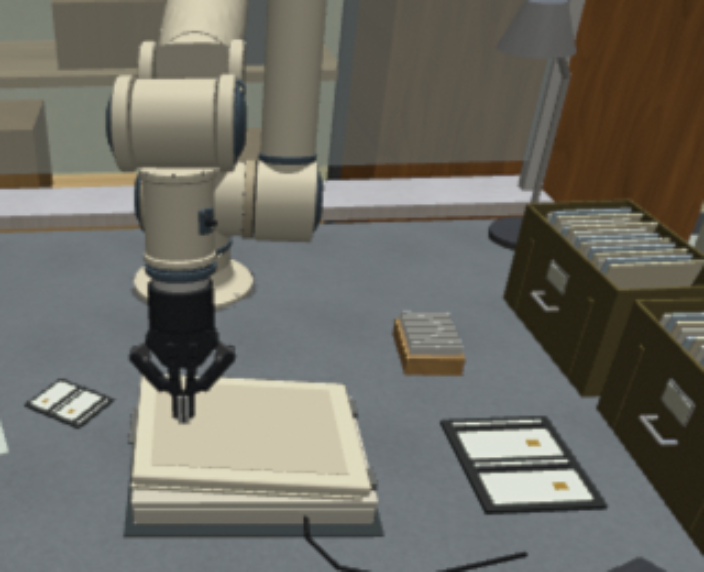

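```bash
python3 -m creep '[[0,0,0.002,0,0],[0,0,0.002,0,0],[0,0,0.002,0,0],[0,0,0.002,0,0],[0,0,0.001,0,0],[0,0,0.001,0,0],[0,0,0.001,0,0],[0,0,0.001,0,0]]'; python3 st.py
```

```text
clock: 29.15
tool_pos: [0.5115, -0.0346, 0.2454]
tool_rot: [0.727, 0.683, 0.054, 0.048]
force: [-0.4, 0.5, 1.2]
grip_width: -0.0003
[ 0.51150662 -0.03464414  0.24536158] F [-0.4  0.5  1.2] tip [ 0.5364 -0.0342  0.0742]
[[ 0.062  0.988  0.144]
 [ 0.998 -0.063  0.003]
 [ 0.012  0.144 -0.99 ]]
```

```bash
python3 -m creep '[[0,0,0.0009,0,0],[0,0,0.0009,0,0],[0,0,0.0009,0,0],[0,0,0.0009,0,0],[0,0,0.0009,0,0],[0,0,0.0009,0,0],[0,0,0.0009,0,0],[0,0,0.0009,0,0]]'; python3 st.py
```

```text
clock: 30.15
tool_pos: [0.512, -0.0346, 0.2427]
tool_rot: [0.727, 0.683, 0.053, 0.049]
force: [-5.0, -0.6, 6.0]
grip_width: -0.0001
[ 0.51195513 -0.03460897  0.24269535] F [-5.  -0.6  6. ] tip [ 0.5369 -0.0342  0.0715]
[[ 0.062  0.988  0.144]
 [ 0.998 -0.063  0.002]
 [ 0.011  0.144 -0.99 ]]
```

```bash
python3 -m creep '[[0,-0.0003,0.0009,0,0],[0,-0.0003,0.001,0,0],[0,-0.0003,0.001,0,0],[0,-0.0003,0.001,0,0],[0,-0.0003,0.001,0,0],[0,-0.0003,0.001,0,0],[0,-0.0003,0.001,0,0],[0,-0.0003,0.001,0,0]]'; python3 st.py;python3 -m creep '[[0,0.0002,-0.001,0,0],[0,0.001,-0.005,0,0],[0,0.004,-0.02,0,0],[0,0,-0.03,0,0],[0,0,-0.03,0,0],[0,-0.01,-0.03,0,0],[0,-0.02,-0.03,0,0],[0,-0.02,-0.02,0,0]]';python3 -m creep '[[0,-0.02,-0.02,0,0],[0,-0.02,-0.02,0,0],[0,-0.02,0,0,0],[0,-0.02,0,0,0],[0,-0.02,0,0,0],[0,0,0,0,0],[0,0,0,0,0],[0,0,0,0,0]]'
python3 - <<'E'
from h import *
import cv2
cv2.imwrite("pics/s19.png",cv2.resize(optics.snapshot("scene")[140:260,270:430],None,fx=4.8,fy=4.8,interpolation=cv2.INTER_CUBIC))
cv2.imwrite("pics/t19.png",optics.snapshot("top"))
cv2.imwrite("pics/w19.png",optics.snapshot("wrist"))
E
```

```text
clock: 31.15
tool_pos: [0.5109, -0.0344, 0.2426]
tool_rot: [0.727, 0.683, 0.055, 0.051]
force: [-2.3, -0.4, 5.5]
grip_width: 0.0001
[ 0.51085269 -0.03440653  0.24257837] F [-2.3 -0.4  5.5] tip [ 0.5369 -0.0342  0.0715]
[[ 0.061  0.987  0.15 ]
 [ 0.998 -0.062  0.001]
 [ 0.01   0.15  -0.989]]
clock: 32.15
tool_pos: [0.4409, -0.0316, 0.4025]
tool_rot: [0.727, 0.683, 0.054, 0.049]
force: [0.4, -0.1, 0.7]
grip_width: 0.0001
clock: 33.15
tool_pos: [0.3325, -0.025, 0.4325]
tool_rot: [0.726, 0.683, 0.057, 0.052]
force: [-0.1, -1.2, 0.0]
grip_width: -0.0002
```

View pics/s19.png

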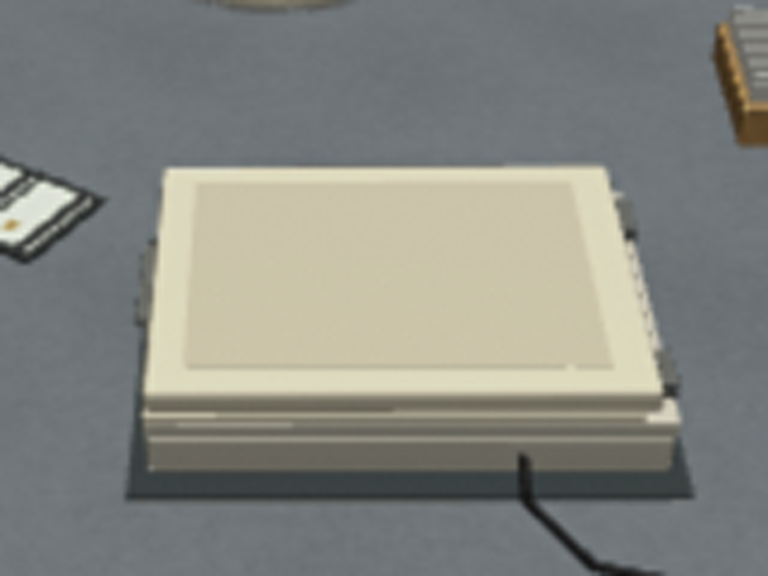

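View pics/t19.png

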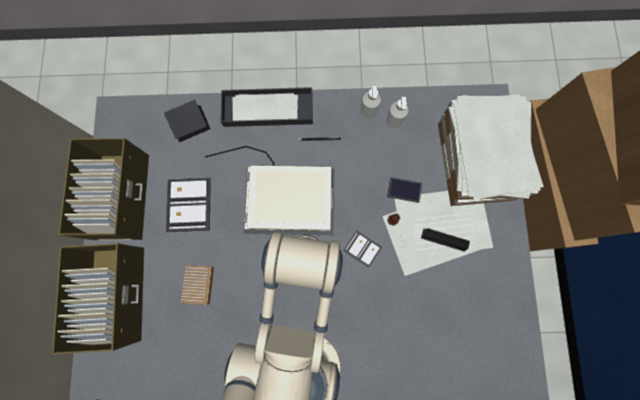

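View pics/w19.png

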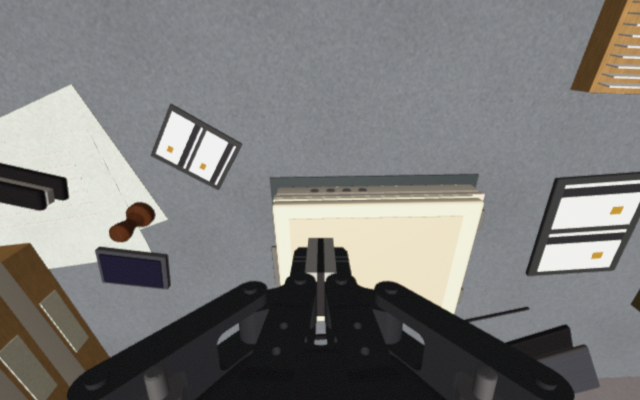

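```bash
python3 -c "
from workcell import arm
print(arm.finish_job(), arm.get_state()['clock'])"
```

```text
the job is handed in; nothing more can be done
the job is handed in; nothing more can be done
```

I dragged the holder into the home corner, closed the lid over it and handed the job in at about 33 s. The interface gives no verdict, so success is judged from my own checks.

**Holder:** I pressed it with the fingertips at about 5 to 7 N, up to 10 N in the final push. One pull turned it 0.03 rad one way and the next 0.05 rad the other. I squared it by re-placing the fingers, closing them to a narrow grip and pushing against each rim in turn. In the last close-up before the lid came down, it looked flush and parallel to both rims. I did not compute its gaps from that view. An earlier measurement gave 0 to 1 mm at the near rim and 0.008 rad off square. It also gave 1.8 mm at the right rim, before the final push that way. The measured width came out 126–127 mm against the real 130 mm, so those gaps carry 1 to 2 mm of error.

**Lid:** I moved it down slowly with the closed fingers (about 3 N), finishing with a 6 N press. The fingertips stopped at about 0.070 m. That is the closed height if the book is 6 mm thick, which is my estimate from the images. The rear view shows the lid level on the rim.

**Other checks:**
- The highest force I read was about 12 N in total, on the holder. I only saw forces at the end of each call, so a short peak in between could have gone unseen.
- The other things on the desk look unmoved in the top view, and the arm stood clear when I handed in.
- The tool leaned forward by up to 0.2 rad during the dragging, because of friction and the way the moves add up.

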